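# Move a freshly lacquered plaque with a lifter

### The job

The lacquer on the inlaid plaque is still tacky, so never touch it with the gripper: take the lifter by its handle, slide its blade under the plaque on the low wooden rack, lift it off, carry it level and set it down gently on the raised green stand, centred and square on its two rails. Draw the blade out, leaving the plaque there, and lay the lifter back down flat on the teal mat. Leave the other things on the bench where they are.

Things in the scene. Friction and masses are not known exactly. Their poses are not given: they have to be found in the camera images.
- lifter: Cranked spatula, 200 long, lying on the teal mat. Origin: middle of its length, underside; x points to the blade tip. Flat steel blade x = 0 to 100, 50 wide, 3 thick, underside z = 0. A 20 wide shank slopes up and back from x = 5 to the handle. Dark wooden handle: level bar along x, x = -100 to -10, 18 wide (y), z = 40 to 64. A wire foot (x = -94, 50 wide) under it reaches z = 0. Mass 200 g.
- lifter_grip (a point): Point to grip on the lifter's handle, in the middle of its section: x = -45, z = 52 in the lifter's frame.
- lifter_tip (a point): Middle of the front edge of the lifter's blade: x = +100, z = 1.5 in the lifter's frame.
- plaque: White ceramic plaque with a blue border and a brass rosette, 100 (x) by 130 (y) by 5 mm thick, about 150 g. Origin: centre of its underside. It lies across the two rails of the wooden rack, a little off centre.
- rack: Low wooden rack, fixed: two rails along its x, 100 long, 8 wide, centred at y = -46 and +46 (84 clear between), tops at z = 32. Legs under the rails only; base plate 100 by 112, 6 thick, on the bench. The space between the rails is open at both ends; the -x end looks roughly towards the robot. Origin: centre of its underside.
- stand: Raised green stand, fixed, of the same form as the rack but taller: rails along its x, 84 long, 8 wide, centred at y = -46 and +46, tops at z = 65; legs under the rails only; base plate 84 by 112, 6 thick. Open at both ends, -x end roughly towards the robot. Origin: centre of its underside, on the bench.
- mat: Teal rubber mat, fixed, 250 (x) by 130 (y) by 4 thick. Origin: centre of its underside.
- block: Bystander: steel bench block, 70 by 70 by 30 high. Origin: centre of its underside.
- tin: Bystander: small brass tin, 52 across, 50 high. Origin: centre of its underside.
- hammer: Bystander: hammer 220 long with a wooden handle, lying along its x. Origin: middle, underside.
- brush: Bystander: flat brush 180 long, lying along its x. Origin: middle, underside.
- mug: Bystander: blue mug, 76 across, 85 high. Origin: centre of its underside.
- jar: Bystander: amber glass jar, 60 across, 90 high. Origin: centre of its underside.
- mandrel: Bystander: tapered steel ring mandrel standing on a 56 mm round foot, 150 high. Origin: centre of its underside.
Things that resemble listed ones, but are neither listed nor needed, are in the scene too. There is more than one size of the plaque; the job needs the largest.

How it is judged:
On the way, in this order (a step that is already met when the one before it is completed fails the run):
1. the plaque is carried by the lifter, clear of the rack (at least 20 mm up) (contact force between plaque and lifter above 0.4 N and contact force between plaque and rack below 0.05 N and height (world z) of plaque above 0.052 m), for 0.2 s.
2. the plaque rests on the green stand and the lifter has left it (contact force between plaque and stand above 0.4 N and contact force between plaque and lifter below 0.02 N and horizontal distance between plaque and stand below 0.015 m and horizontal distance between lifter_tip and plaque above 0.055 m), for 0.2 s.
At the end, for the whole second after the job is handed in: The plaque lies flat and still on the two rails of the green stand, its centre within 15 mm of the stand's and its sides within 0.12 rad of square; the lifter lies flat and still on the teal mat, blade down, its middle within 50 mm of the mat's middle in each direction (horizontal distance between plaque and stand below 0.015 m and angle between the x axis of plaque and the x axis of stand, either way round below 0.12 rad and z of plaque in the frame of stand between 0.062 and 0.068 m and angle between plaque's own z axis and vertical below 0.05 rad and linear speed of each of plaque, lifter below 0.01 m/s and x of lifter in the frame of mat between -0.05 and 0.05 m and y of lifter in the frame of mat between -0.05 and 0.05 m and z of lifter in the frame of mat below 0.01 m and angle between lifter's own z axis and vertical below 0.1 rad); the robot touches nothing.
It fails at once if the gripper or arm touches the plaque (contact force between plaque and the fingers above 0.2 N or contact force between plaque and the arm above 0.2 N).
It fails at once if the plaque is tipped by more than 0.3 rad (angle between plaque's own z axis and vertical above 0.3 rad).
It fails at once if the plaque is dropped or banged on the stand (over 20 N) (contact force between plaque and stand above 20 N).
It fails at once if a bystander is moved by more than 25 mm (distance of any of block, tin, hammer, brush, mug, jar, mandrel from where it was at the start of the episode above 0.025 m).
It also fails if it takes over 72 s, if anything falls off the work surface, if the arm or the gripper's body presses on something with over 40 N, if the wrist force passes 120 N, or if a joint passes its speed limit or range.

### The arm

A 6-joint arm with a two-finger parallel gripper is mounted at the origin on the work surface. World frame = base frame: x ahead of the robot, y to its left, z up, the work surface at z = 0. Lengths are in m, angles in rad, forces in N, time in s.
With the tool pointing down it reaches from about 0.275 to 1 m from the base axis. Payload 8.4 kg.
Tool frame: the origin (TCP) lies on the centre line of the jaws, within the pads' length; the fingertips stand 25 mm ahead of it and the grasp point (between the pads) lies 6 mm ahead of it; z points along the fingers, y is the line along which they close (so a half turn about z gives the same grasp; the last joint's range is limited). The gripper opens to 85 mm and grips with 20 to 120 N. Pads are 22 mm wide; open, the fingers measure 114 mm over their backs; the gripper's body (76 mm by 85 mm) begins 54 mm behind the grasp point. The pads swing forward as they close: fully open they stand 13 mm farther back than shut.
Start: joints at [-1.284, 0.353, 1.633, -0, 1.155, -0.002], TCP at [0.178, -0.599, 0.256] pointing down, gripper open.
Joint ranges: [-2.63, 2.63], [-0.92, 2.1], [0.06, 2.66], [-1.3, 4.44], [0, 2.69], [-3.02, 3.02]. Speed limits (rad/s): [2.22, 2.22, 2.79, 3.14, 3.14, 3.14].

### API

Orientations are given as [roll, pitch, yaw] about the fixed x, y, z axes, in that order (R = Rz(yaw) Ry(pitch) Rx(roll)).
In Python, from workcell import read_state, grab_frame, hand_in gives the robot as it stands.
- The arm moves only by the tool step_arm, never from a script. Its argument "increments" is a list of rows, each an object with "angular": the turn, a rotation vector about the tool's x, y, z each as a share of 30 degrees, from -1 to 1, a list of three; "linear": the shift along the tool's x, y, z each as a share of 0.2 m, from -1 to 1, a list of three; "jaw": the finger opening in mm, from 0 to 85.4. In form: [{"angular": [rx, ry, rz], "linear": [tx, ty, tz], "jaw": jaw}, ...]. A call has 1 to 10 rows; each row is the pose to reach, as a shift and turn from the pose commanded when the call began, along the tool's axes at that moment; what a row does not reach only later rows make up. A row lasts 1/12 s, in which the tool goes at most 41.7 mm and 7.16 degrees, less where a joint would pass 70% of its speed; a pose out of reach is approached as far as the arm can. A call with a number of a shift or a turn outside -1 to 1 is refused whole. A call with a gripper value outside its range is refused whole. The fingers move at their own pace and stop on an object; the grip force is fixed at half the most. Time passes only in rows, so rows that repeat a pose let the fingers close. It gives the time, the measured TCP pose, the force, the opening and the grip force at its end, in the units of the state.
- read_state(): the state, without advancing time (a new reading comes with each control period).
- grab_frame(name): name is "scene" or "top" or "wrist"; returns a dict with "img" (480x640x3 uint8, blue, green, red), "fovy" (degrees; the focal length in pixels is half the picture's height over the tangent of half this angle, whatever the lens; pixels are square), "cx", "cy" (the principal point, pixels), "k1" (the pictures are not rectified: a ray, as slopes to the right and down, at radius r is drawn at 1 + k1 r^2 times it, then the intrinsics apply), "position" and "orientation" of the camera in the world. Camera axes: x right, y down, z forward; pixel columns grow to the right and rows downward; lengths in m; the calibration is good to about 2 mm. A picture is of the moment at which its call begins. There is no depth.
- hand_in(): hands the job in; it is judged then, once.
The state is a dict: "time_s": time; "joint_pos": joint angles; "qvel": joint speeds; "tau": joint torques, N m; "tcp_pos": TCP position; "orientation": TCP orientation; "force": force on the tool from outside, world axes, zero at the start; "moment": the same for the moment, N m; "gripper_width": finger opening in m; "grasp_force": force on a finger pad.
Only numpy, scipy, OpenCV 4.12 (cv2) and the standard library are available. Lean on these libraries where they do the work, as an engineer would, in place of code of your own. Each camera call takes 0.05 s, during which the arm holds its last target. There are 200 camera calls.

## Working session

There is one attempt and no reset: what is moved stays moved. The work goes in short steps, Python scripts to look and compute and a tool call to move; the robot and the scene stay as the last step left them, time stands still between calls to the robot, and variables do not carry over. Pictures are saved under pics/ and viewed, at most 10 in all, crops included, and the job is handed in when it is done.

Besides the shell and the picture viewer there is one more tool, called after "Emit:" as name(argument=value, ...) on one line, values as JSON. step_arm: Moves the arm, as the interface text tells. Shift numbers are shares of 0.2 m and turn numbers shares of 30 degrees, none past 1 either way. Its arguments: {"type":"object","properties":{"increments":{"type":"array"}},"required":["increments"]}

```bash
mkdir -p pics; ls; python3 - <<'E'
from workcell import *
import cv2
for n in("top","scene"):
    f=grab_frame(n); cv2.imwrite(f"pics/{n}0.png",f["img"]); print({k:v for k,v in f.items() if k!="img"})
print(read_state())
E
```

```text
pics
{'fovy': 54.99286685334992, 'cx': 318.1991737073922, 'cy': 247.20435028985375, 'k1': -0.03857190380362389, 'position': array([0.37915324, 0.02665277, 1.26339838]), 'orientation': array([-3.04816299,  0.01386757, -1.55700255])}
{'fovy': 50.149126036717334, 'cx': 316.66272922125523, 'cy': 244.43630830268734, 'k1': 0.022295623048205593, 'position': array([ 0.91928315, -0.57025339,  0.94030253]), 'orientation': array([-2.43642972, -0.01082575,  0.65792912])}
{'time_s': 0.1, 'joint_pos': array([-1.28437107e+00,  3.53593840e-01,  1.63406679e+00,  6.68367270e-06,
        1.15522668e+00, -2.38039476e-03]), 'qvel': array([ 0.00041024, -0.00018116, -0.00162464, -0.00091426, -0.00016309,
        0.00188202]), 'tau': array([ 4.39793548e-04, -6.06353545e+01, -3.42820930e+01,  8.99271731e-05,
        3.98715958e-03, -1.32281471e-06]), 'tcp_pos': array([ 0.17790267, -0.59871872,  0.2556244 ]), 'orientation': array([-3.14029801e+00, -9.19308453e-06,  2.88802945e-01]), 'force': array([-0.33380424,  0.63828619,  0.47948213]), 'moment': array([ 0.03727543, -0.06917013,  0.02626201]), 'grasp_force': 0.0, 'gripper_width': 0.08531721194322371}
```

View pics/top0.png

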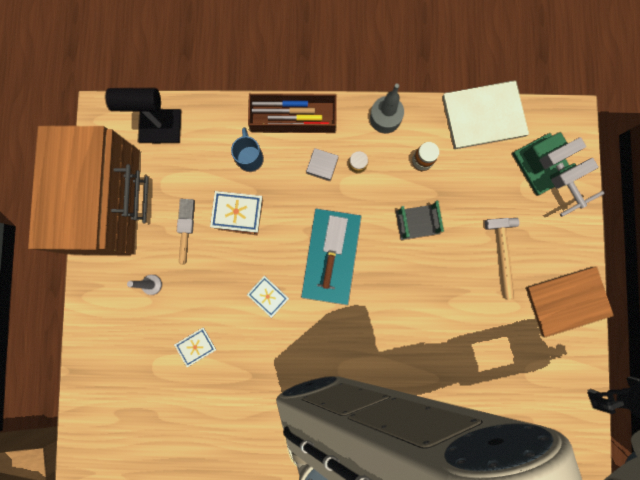

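View pics/scene0.png

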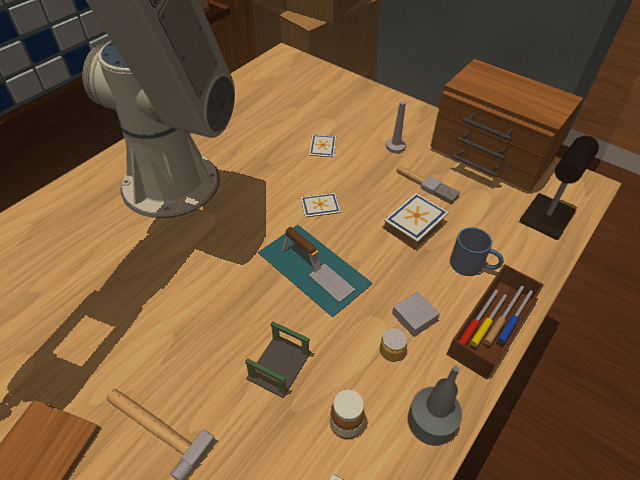

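The top view shows the candidates:
- **Plaques:** a large one on the rack (237,212), and smaller decoys at (268,296) and (195,347). I choose (237,212).
- **Lifter:** on the teal mat at (332,252). The brush at (185,230) looks similar.
- **Stand:** the green one at (420,220). The clamp-like object at (560,165) is also green.

Next I'll check these in one close crop.

```bash
cat > h.py <<'E'
import numpy as np, cv2
from scipy.spatial.transform import Rotation as Ro
from workcell import *
def K(f):
    F=240/np.tan(np.radians(f["fovy"]/2)); return F
def ray(f,uv):
    d=(np.array(uv,float)-[f["cx"],f["cy"]])/K(f); s=d.copy()
    for _ in range(20): s=d/(1+f["k1"]*(s@s))
    return Ro.from_euler("xyz",f["orientation"]).as_matrix()@np.r_[s,1]
def at(f,uv,z):
    r=ray(f,uv); p=np.array(f["position"]); return (p+r*(z-p[2])/r[2])
def proj(f,P):
    c=(np.atleast_2d(P)-f["position"])@Ro.from_euler("xyz",f["orientation"]).as_matrix()
    s=c[:,:2]/c[:,2:]; s=s*(1+f["k1"]*(s**2).sum(1,keepdims=True)); return s*K(f)+[f["cx"],f["cy"]]
E
python3 - <<'E'
from h import *
f=grab_frame("top")
c=f["img"][180:320,190:460]; cv2.imwrite("pics/crop1.png",cv2.resize(c,None,fx=2.96,fy=2.96,interpolation=cv2.INTER_CUBIC))
np.save("top.npy",f,allow_pickle=True)
E
```

```text
(no output)
```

View pics/crop1.png

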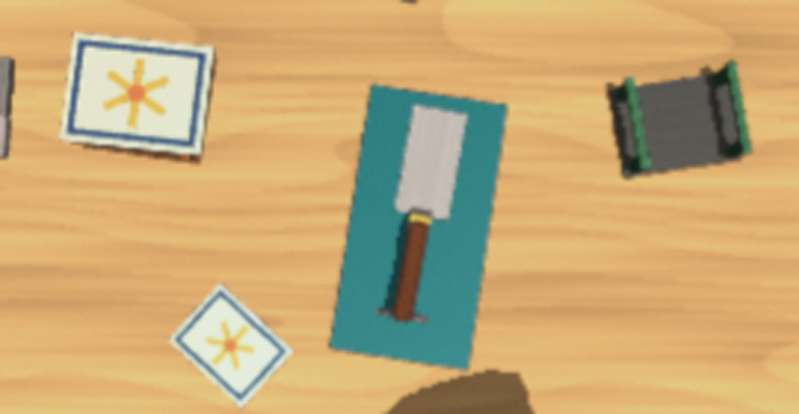

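The crop confirms the large bordered plaque on wood (corners about 75,33 / 214,47 / 201,158 / 61,139). The lifter is on the mat with its blade away from the robot, and the stand's green rails are at x≈637 and x≈740.

```bash
cat > m.py <<'E'
from h import *
f=np.load("top.npy",allow_pickle=True).item()
def P(l,z): return np.array([at(f,np.array(c)/2.96+[190-.33,180-.33],z)[:2] for c in l])
def rep(n,q):
    e=np.roll(q,-1,0)-q; print(n,"c",q.mean(0).round(4),"edges",np.linalg.norm(e,axis=1).round(4),"ang",np.degrees(np.arctan2(e[:,1],e[:,0])).round(1))
rep("plaque",P([(75,33),(214,47),(201,158),(61,139)],.037))
rep("mat",P([(372,85),(507,104),(469,369),(330,348)],.004))
rep("blade",P([(412,105),(467,112),(447,219),(395,208)],.007))
rep("handle",P([(421,214),(404,319)],.068))
rep("stand",P([(630,78),(734,62),(746,152),(645,168)],.065))
rep("standbase",P([(612,90),(728,70),(745,155),(627,178)],.006))
E
python3 m.py
```

```text
plaque c [0.5881 0.2683] edges [0.129  0.1028 0.1295 0.0987] ang [-95.3 174.9  82.9  -5.4]
mat c [0.4737 0.0092] edges [0.1272 0.2481 0.1289 0.2474] ang [-97.4 172.2  82.3  -8.1]
blade c [0.5336 0.    ] edges [0.0515 0.1016 0.0491 0.0975] ang [-96.7 170.   78.7  -8.6]
handle c [0.4329 0.0159] edges [0.0932 0.0932] ang [171.5  -8.5]
stand c [ 0.5703 -0.2274] edges [0.094  0.0812 0.0907 0.0814] ang [ -80.4 -173.2   99.7    9.1]
standbase c [ 0.5719 -0.2299] edges [0.1102 0.0811 0.1119 0.0834] ang [ -79.4 -169.4  101.8    9.4]
```

```bash
cat > d.py <<'E'
import sys
from h import *
def d(x,y,z,yaw,pitch=0):
    s=read_state(); R=Ro.from_euler("xyz",s["orientation"])
    l=R.inv().apply(np.array([x,y,z])-s["tcp_pos"])/.2
    a=(R.inv()*Ro.from_euler("xyz",[np.pi,pitch,yaw])).as_rotvec()/np.radians(30)
    print("lin",l.round(4),"ang",a.round(4),"t",s["time_s"],"tcp",s["tcp_pos"].round(4),s["orientation"].round(4),"w",s["gripper_width"],"F",s["force"].round(1))
if __name__=="__main__": d(*map(float,sys.argv[1:]))
E
python3 d.py .4415 .0144 .16 -.148
```

```text
lin [ 2.1366 -2.5632  0.4814] ang [-1.900e-03  4.000e-04  8.343e-01] t 0.15 tcp [ 0.1779 -0.5988  0.2558] [-3.1406  0.      0.2888] w 0.08528783643455082 F [-0.  0. -0.]
```

Emit:
step_arm(increments=[{"angular": [0, 0, 0], "linear": [0.7, -0.85, 0], "jaw": 85}, {"angular": [0, 0, 0], "linear": [0.7, -0.85, 0], "jaw": 85}, {"angular": [0, 0, 0], "linear": [0.7, -0.85, 0], "jaw": 85}, {"angular": [0, 0, 0], "linear": [0.7, -0.85, 0], "jaw": 85}, {"angular": [0, 0, 0], "linear": [0.7, -0.85, 0], "jaw": 85}, {"angular": [0, 0, 0], "linear": [0.7, -0.85, 0], "jaw": 85}])

```text
time_s: 0.65
tcp_pos: [0.2644, -0.3915, 0.2558]
orientation: [-3.139, -0.0, 0.29]
force: [-0.3, -0.4, 0.1]
gripper_width: 0.0851
grasp_force: 0.0
```

Emit:
step_arm(increments=[{"angular": [0, 0, 0], "linear": [0.7, -0.85, 0], "jaw": 85}, {"angular": [0, 0, 0], "linear": [0.7, -0.85, 0], "jaw": 85}, {"angular": [0, 0, 0], "linear": [0.7, -0.85, 0], "jaw": 85}, {"angular": [0, 0, 0], "linear": [0.7, -0.85, 0], "jaw": 85}, {"angular": [0, 0, 0], "linear": [0.7, -0.85, 0], "jaw": 85}, {"angular": [0, 0, 0], "linear": [0.7, -0.85, 0], "jaw": 85}])

```text
time_s: 1.15
tcp_pos: [0.3505, -0.1896, 0.2563]
orientation: [-3.14, -0.001, 0.291]
force: [-0.4, -0.4, 0.1]
gripper_width: 0.0852
grasp_force: 0.0
```

Emit:
step_arm(increments=[{"angular": [0, 0, 0.8], "linear": [0.7, -0.85, 0], "jaw": 85}, {"angular": [0, 0, 0.8], "linear": [0.7, -0.85, 0], "jaw": 85}, {"angular": [0, 0, 0.8], "linear": [0.7, -0.85, 0], "jaw": 85}, {"angular": [0, 0, 0.8], "linear": [0.7, -0.85, 0], "jaw": 85}, {"angular": [0, 0, 0.8], "linear": [0.7, -0.85, 0], "jaw": 85}, {"angular": [0, 0, 0.8], "linear": [0.7, -0.85, 0], "jaw": 85}, {"angular": [0, 0, 0.8], "linear": [0.7, -0.85, 0], "jaw": 85}, {"angular": [0, 0, 0.8], "linear": [0.7, -0.85, 0], "jaw": 85}, {"angular": [0, 0, 0.8], "linear": [0.7, -0.85, 0], "jaw": 85}])

```text
time_s: 1.9
tcp_pos: [0.4351, 0.0093, 0.256]
orientation: [3.141, 0.001, -0.128]
force: [0.5, 0.1, -0.4]
gripper_width: 0.0849
grasp_force: 0.0
```

```bash
python3 d.py .4415 .0144 .16 -.148; python3 - <<'E'
from h import *
f=grab_frame("wrist"); cv2.imwrite("pics/w1.png",f["img"]); np.save("w1.npy",f,allow_pickle=True); print(f["position"],f["orientation"])
E
```

```text
lin [ 0.029  -0.0298  0.48  ] ang [0.0012 0.0015 0.0373] t 1.9 tcp [0.4351 0.0093 0.256 ] [ 3.141e+00  8.000e-04 -1.285e-01] w 0.08493749946756153 F [ 0.5  0.1 -0.4]
[ 5.11458559e-01 -4.29659405e-04  3.73526037e-01] [ 2.83029343e+00  4.71990188e-04 -1.69976482e+00]
```

View pics/w1.png

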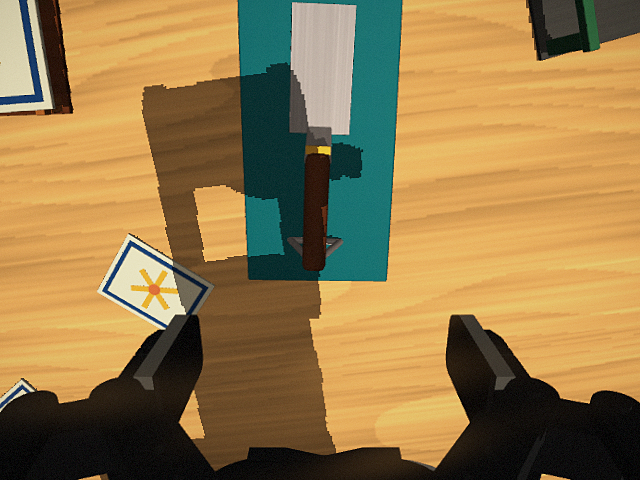

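The wrist view shows the handle running from (317,152) to (314,268) and blade corners at (291,2), (356,6), (348,134) and (290,133). At top left are the plaque corner (52,108) and the rack's right rail (73,110).

```bash
python3 - <<'E'
from h import *
f=np.load("w1.npy",allow_pickle=True).item()
A=lambda l,z: np.array([at(f,c,z)[:2] for c in l])
def rep(n,q):
    e=np.roll(q,-1,0)-q; print(n,"c",q.mean(0).round(4),"edges",np.linalg.norm(e,axis=1).round(4),"ang",np.degrees(np.arctan2(e[:,1],e[:,0])).round(1))
rep("blade",A([(291,2),(356,6),(348,134),(290,133)],.007))
rep("handle",A([(317,152),(314,269)],.068)); print(A([(317,152),(314,269)],.068))
print("plaque corner",A([(52,108)],.037), "edge ang",A([(35,0),(52,108)],.037))
print("rail",A([(60,0),(73,110)],.032),"base",A([(60,0),(73,110)],.006))
print("mat",A([(247,279),(386,281)],.004))
E
```

```text
blade c [ 0.5334 -0.0009] edges [0.0505 0.0984 0.0483 0.1004] ang [-100.7  169.8   81.6   -8.9]
handle c [0.4328 0.0162] edges [0.0884 0.0884] ang [170.9  -9.1]
[[0.47641297 0.00912424]
 [0.38911215 0.02317887]]
plaque corner [[0.53493754 0.20919256]] edge ang [[0.61257606 0.20083362]
 [0.53493754 0.20919256]]
rail [[0.61039581 0.1842662 ]
 [0.53107721 0.19550353]] base [[0.6179278  0.19832689]
 [0.53257076 0.21041971]]
mat [[ 0.36147976  0.09150297]
 [ 0.34284813 -0.03686566]]
```

```bash
python3 d.py .442 .0146 .062 -.158
```

```text
lin [ 0.0324 -0.0347  0.9701] ang [0.0011 0.0016 0.0534] t 1.95 tcp [0.4349 0.0087 0.256 ] [ 3.141e+00  8.000e-04 -1.300e-01] w 0.08514598862295707 F [ 0.2 -0.8 -0.3]
```

Emit:
step_arm(increments=[{"angular": [0, 0, 0.053], "linear": [0.032, -0.034, 0.2], "jaw": 85}, {"angular": [0, 0, 0.053], "linear": [0.032, -0.034, 0.4], "jaw": 85}, {"angular": [0, 0, 0.053], "linear": [0.032, -0.034, 0.6], "jaw": 85}, {"angular": [0, 0, 0.053], "linear": [0.032, -0.034, 0.75], "jaw": 85}, {"angular": [0, 0, 0.053], "linear": [0.032, -0.034, 0.88], "jaw": 85}, {"angular": [0, 0, 0.053], "linear": [0.032, -0.034, 0.97], "jaw": 85}, {"angular": [0, 0, 0.053], "linear": [0.032, -0.034, 0.97], "jaw": 85}, {"angular": [0, 0, 0.053], "linear": [0.032, -0.034, 0.97], "jaw": 60}, {"angular": [0, 0, 0.053], "linear": [0.032, -0.034, 0.97], "jaw": 40}, {"angular": [0, 0, 0.053], "linear": [0.032, -0.034, 0.97], "jaw": 28}])

```text
time_s: 2.78
tcp_pos: [0.4436, 0.0148, 0.0637]
orientation: [-3.141, -0.002, -0.159]
force: [0.7, -0.2, 0.2]
gripper_width: 0.0512
grasp_force: 0.0
```

Emit:
step_arm(increments=[{"angular": [0, 0, 0], "linear": [0, 0, 0], "jaw": 20}, {"angular": [0, 0, 0], "linear": [0, 0, 0], "jaw": 10}, {"angular": [0, 0, 0], "linear": [0, 0, 0], "jaw": 0}, {"angular": [0, 0, 0], "linear": [0, 0, 0], "jaw": 0}, {"angular": [0, 0, 0], "linear": [0, 0, 0], "jaw": 0}, {"angular": [0, 0, 0], "linear": [0, 0, 0], "jaw": 0}, {"angular": [0, 0, 0], "linear": [0, 0, 0], "jaw": 0}, {"angular": [0, 0, 0], "linear": [0, 0, 0], "jaw": 0}])

```text
time_s: 3.45
tcp_pos: [0.4431, 0.0153, 0.0631]
orientation: [-3.142, -0.001, -0.157]
force: [-0.6, -2.1, 9.3]
gripper_width: 0.017
grasp_force: 61.0
```

Emit:
step_arm(increments=[{"angular": [0, 0, 0], "linear": [0, 0, -0.1], "jaw": 0}, {"angular": [0, 0, 0], "linear": [0, 0, -0.25], "jaw": 0}, {"angular": [0, 0, 0], "linear": [0, 0, -0.4], "jaw": 0}, {"angular": [0, 0, 0], "linear": [0, 0, -0.5], "jaw": 0}, {"angular": [0, 0, 0], "linear": [0, 0, -0.55], "jaw": 0}, {"angular": [0, 0, 0], "linear": [0, 0, -0.55], "jaw": 0}])

```text
time_s: 3.95
tcp_pos: [0.4438, 0.0154, 0.1742]
orientation: [-3.141, -0.004, -0.158]
force: [-0.1, -0.3, -2.5]
gripper_width: 0.0168
grasp_force: 59.5
```

```bash
python3 d.py .357 .293 .173 -.115
```

```text
lin [-0.6463 -1.3027  0.0045] ang [-0.0013 -0.0075 -0.0814] t 3.95 tcp [0.4438 0.0154 0.1742] [-3.1408 -0.0039 -0.1576] w 0.016811665112115598 F [-0.1 -0.3 -2.5]
```

Emit:
step_arm(increments=[{"angular": [0, 0, -0.02], "linear": [-0.05, -0.1, 0], "jaw": 0}, {"angular": [0, 0, -0.04], "linear": [-0.12, -0.24, 0], "jaw": 0}, {"angular": [0, 0, -0.08], "linear": [-0.21, -0.42, 0], "jaw": 0}, {"angular": [0, 0, -0.08], "linear": [-0.3, -0.6, 0], "jaw": 0}, {"angular": [0, 0, -0.08], "linear": [-0.38, -0.76, 0], "jaw": 0}, {"angular": [0, 0, -0.08], "linear": [-0.44, -0.88, 0], "jaw": 0}, {"angular": [0, 0, -0.08], "linear": [-0.48, -0.96, 0], "jaw": 0}, {"angular": [0, 0, -0.08], "linear": [-0.5, -1.0, 0], "jaw": 0}])

```text
time_s: 4.62
tcp_pos: [0.3737, 0.2301, 0.1708]
orientation: [3.141, 0.002, -0.114]
force: [0.1, -0.9, -1.9]
gripper_width: 0.0169
grasp_force: 59.5
```

Emit:
step_arm(increments=[{"angular": [0, 0, 0], "linear": [-0.03, -0.06, 0], "jaw": 0}, {"angular": [0, 0, 0], "linear": [-0.08, -0.16, 0], "jaw": 0}, {"angular": [0, 0, 0], "linear": [-0.12, -0.25, 0], "jaw": 0}, {"angular": [0, 0, 0], "linear": [-0.145, -0.3, 0], "jaw": 0}, {"angular": [0, 0, 0], "linear": [-0.145, -0.3, 0], "jaw": 0}, {"angular": [0, 0, 0], "linear": [-0.145, -0.3, 0], "jaw": 0}])

```text
time_s: 5.12
tcp_pos: [0.353, 0.291, 0.1715]
orientation: [3.14, 0.001, -0.115]
force: [0.0, -0.5, -2.6]
gripper_width: 0.0168
grasp_force: 59.6
```

```bash
python3 d.py .357 .293 .173 -.115; python3 - <<'E'
from h import *
f=grab_frame("wrist"); cv2.imwrite("pics/w2.png",f["img"]); np.save("w2.npy",f,allow_pickle=True)
f=grab_frame("scene"); np.save("s2.npy",f,allow_pickle=True)
E
```

```text
lin [ 0.0186 -0.0123 -0.0075] ang [0.0027 0.0017 0.0007] t 5.1167 tcp [0.353  0.291  0.1715] [ 3.1402e+00  9.0000e-04 -1.1470e-01] w 0.016817489149416248 F [ 0.  -0.5 -2.6]
```

View pics/w2.png

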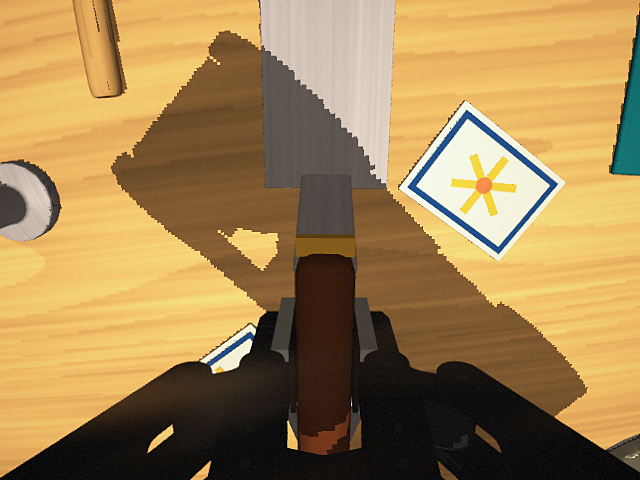

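The wrist view shows the blade held level and straight ahead (rear corners 265,187 and 387,187). The rack is out of view. I'll check the rack pose in the scene camera with a projected model, and fix the lifter's place in the tool.

```bash
python3 - <<'E'
from h import *
f=np.load("w2.npy",allow_pickle=True).item(); s=read_state()
R=Ro.from_euler("xyz",s["orientation"])
for z in(.1125,.1155,.1185):
    for uv in [(265,187),(387,187),(262,5),(394,5)]:
        print(z,uv,(R.inv().apply(at(f,uv,z)-s["tcp_pos"])*1000).round(1))
ims=[]
for n,x0,y0 in(("s2",365,180),("top",200,180)):
    g=np.load(n+".npy",allow_pickle=True).item(); S=4
    im=cv2.resize(g["img"][y0:y0+90,x0:x0+95],None,fx=S,fy=S,interpolation=cv2.INTER_CUBIC); im2=im.copy()
    def box(c,yaw,q,col):
        c_,s_=np.cos(yaw),np.sin(yaw)
        W=[[c[0]+c_*a-s_*b,c[1]+s_*a+c_*b,z] for a,b,z in q]
        p=((proj(g,W)-[x0,y0]+.5)*S).astype(int); cv2.polylines(im2,[p],True,col,1)
    box((.590,.2685),-.105,[(-.05,-.065,.037),(.05,-.065,.037),(.05,.065,.037),(-.05,.065,.037)],(0,0,255))
    for y in(-.046,.046): box((.590,.2588),-.14,[(-.05,y-.004,.032),(.05,y-.004,.032),(.05,y+.004,.032),(-.05,y+.004,.032)],(255,0,255))
    box((.590,.2588),-.14,[(-.05,-.056,.006),(.05,-.056,.006),(.05,.056,.006),(-.05,.056,.006)],(0,255,0))
    ims.append(np.hstack([im,im2]))
cv2.imwrite("pics/ov.png",cv2.resize(np.vstack(ims),(634,600)))
E
```

```text
0.1125 (265, 187) [ 41.5 -25.3  59.2]
0.1125 (387, 187) [41.6 25.5 59.3]
0.1125 (262, 5) [110.9 -24.   59.2]
0.1125 (394, 5) [111.   25.4  59.2]
0.1155 (265, 187) [ 42.1 -24.8  56.2]
0.1155 (387, 187) [42.2 25.  56.3]
0.1155 (262, 5) [110.3 -23.6  56.2]
0.1155 (394, 5) [110.4  24.9  56.2]
0.1185 (265, 187) [ 42.7 -24.4  53.2]
0.1185 (387, 187) [42.7 24.6 53.3]
0.1185 (262, 5) [109.7 -23.2  53.2]
0.1185 (394, 5) [109.8  24.5  53.2]
```

View pics/ov.png

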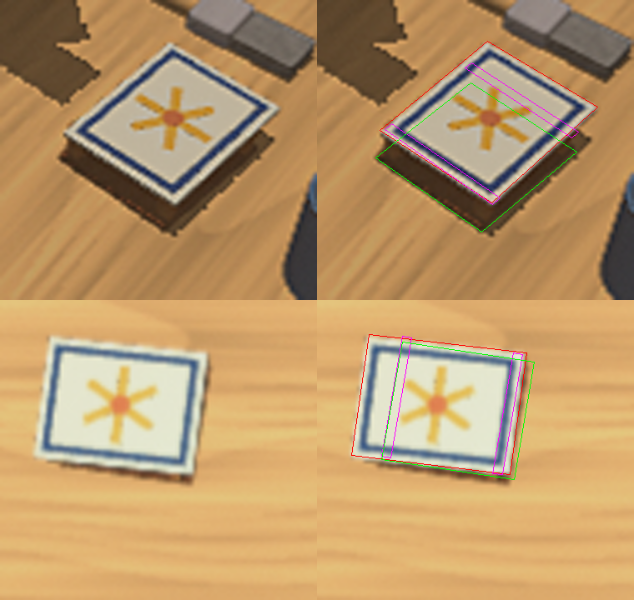

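The plaque model matches both views within 1–2 mm. The rack is off the plaque centre by about 10 mm towards -y, so I'll enter 4 mm to that side of the plaque's centre.

```bash
python3 d.py .3567 .293 .077 -.12;  python3 d.py .4858 .2774 .077 -.12
```

```text
lin [ 0.0156 -0.0148  0.4739] ang [0.002  0.0012 0.0075] t 5.2167 tcp [0.3533 0.2905 0.1718] [ 3.1405e+00  6.0000e-04 -1.1610e-01] w 0.016811568091002198 F [-0.3 -0.2 -2.6]
lin [ 0.6658 -0.0121  0.4735] ang [0.002  0.0012 0.0075] t 5.2167 tcp [0.3533 0.2905 0.1718] [ 3.1405e+00  6.0000e-04 -1.1610e-01] w 0.016811568091002198 F [-0.3 -0.2 -2.6]
```

Emit:
step_arm(increments=[{"angular": [0, 0, 0.007], "linear": [0.0, -0.014, 0.1], "jaw": 0}, {"angular": [0, 0, 0.007], "linear": [0.0, -0.014, 0.22], "jaw": 0}, {"angular": [0, 0, 0.007], "linear": [0.0, -0.014, 0.34], "jaw": 0}, {"angular": [0, 0, 0.007], "linear": [0.015, -0.014, 0.44], "jaw": 0}, {"angular": [0, 0, 0.007], "linear": [0.015, -0.014, 0.472], "jaw": 0}, {"angular": [0, 0, 0.007], "linear": [0.015, -0.014, 0.472], "jaw": 0}])

```text
time_s: 5.72
tcp_pos: [0.3561, 0.2925, 0.0766]
orientation: [3.139, 0.002, -0.121]
force: [-0.2, -0.3, -1.8]
gripper_width: 0.017
grasp_force: 59.5
```

```bash
python3 d.py .4858 .2774 .077 -.12;python3 - <<'E'
from h import *
ims=[]
for n,x0,y0 in(("scene",290,110),("top",160,170)):
    g=grab_frame(n); ims.append(cv2.resize(g["img"][y0:y0+140,x0:x0+190],None,fx=2.1,fy=2.1,interpolation=cv2.INTER_CUBIC))
cv2.imwrite("pics/pre.png",np.hstack(ims))
E
```

```text
lin [ 0.6528 -0.0033 -0.0038] ang [ 0.0049  0.0045 -0.0013] t 5.7167 tcp [0.3561 0.2925 0.0766] [ 3.139e+00  2.300e-03 -1.207e-01] w 0.017048342371387172 F [-0.2 -0.3 -1.8]
```

View pics/pre.png

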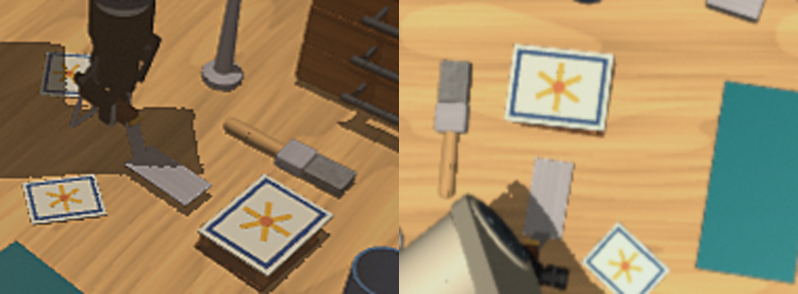

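The blade points at the plaque between the rails: in the top crop the tip is at (557,160), ahead of the plaque at (559,88). I'll slide it in.

Emit:
step_arm(increments=[{"angular": [0, 0, 0], "linear": [0.03, 0, 0], "jaw": 0}, {"angular": [0, 0, 0], "linear": [0.08, 0, 0], "jaw": 0}, {"angular": [0, 0, 0], "linear": [0.14, 0, 0], "jaw": 0}, {"angular": [0, 0, 0], "linear": [0.19, 0, 0], "jaw": 0}, {"angular": [0, 0, 0], "linear": [0.24, 0, 0], "jaw": 0}, {"angular": [0, 0, 0], "linear": [0.29, 0, 0], "jaw": 0}, {"angular": [0, 0, 0], "linear": [0.33, 0, 0], "jaw": 0}, {"angular": [0, 0, 0], "linear": [0.35, 0, 0], "jaw": 0}, {"angular": [0, 0, 0], "linear": [0.35, 0, 0], "jaw": 0}])

```text
time_s: 6.57
tcp_pos: [0.4272, 0.2855, 0.0778]
orientation: [-3.141, -0.0, -0.12]
force: [-0.2, -0.3, -1.5]
gripper_width: 0.0172
grasp_force: 59.5
```

Emit:
step_arm(increments=[{"angular": [0, 0, 0], "linear": [0.03, 0, 0], "jaw": 0}, {"angular": [0, 0, 0], "linear": [0.08, 0, 0], "jaw": 0}, {"angular": [0, 0, 0], "linear": [0.13, 0, 0], "jaw": 0}, {"angular": [0, 0, 0], "linear": [0.18, 0, 0], "jaw": 0}, {"angular": [0, 0, 0], "linear": [0.23, 0, 0], "jaw": 0}, {"angular": [0, 0, 0], "linear": [0.27, 0, 0], "jaw": 0}, {"angular": [0, 0, 0], "linear": [0.29, 0, 0], "jaw": 0}, {"angular": [0, 0, 0], "linear": [0.3, 0, 0], "jaw": 0}, {"angular": [0, 0, 0], "linear": [0.3, 0, 0], "jaw": 0}])

```text
time_s: 7.32
tcp_pos: [0.4861, 0.2782, 0.0777]
orientation: [3.141, 0.0, -0.12]
force: [-0.1, -0.3, -1.5]
gripper_width: 0.0174
grasp_force: 59.5
```

```bash
python3 d.py .4858 .2774 .077 -.12;python3 - <<'E'
from h import *
g=grab_frame("wrist"); np.save("w3.npy",g,allow_pickle=True); ims=[cv2.resize(g["img"],(400,300))]
for n,x0,y0 in(("scene",310,110),):
    g=grab_frame(n); ims.append(cv2.resize(g["img"][y0:y0+140,x0:x0+187],(400,300),interpolation=cv2.INTER_CUBIC))
cv2.imwrite("pics/in.png",np.hstack(ims))
E
```

```text
lin [-0.0008  0.0042  0.0037] ang [ 0.0002  0.0004 -0.0001] t 7.3167 tcp [0.4861 0.2782 0.0777] [ 3.1415e+00  2.0000e-04 -1.2010e-01] w 0.017394589787801083 F [-0.1 -0.3 -1.5]
```

View pics/in.png

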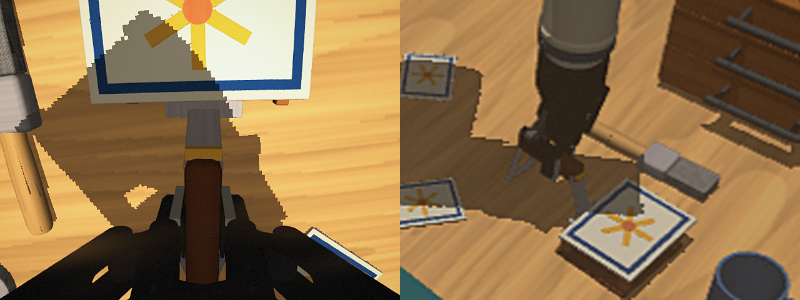

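The blade is under the plaque with no force. The plaque's near edge runs (133,165)–(499,160) in full wrist pixels, the rosette is at (315,17), and a rail end shows at (440–460,162).

```bash
python3 - <<'E'
from h import *
f=np.load("w3.npy",allow_pickle=True).item(); s=read_state()
R=Ro.from_euler("xyz",s["orientation"])
T=lambda uv,z:(R.inv().apply(at(f,uv,z)-s["tcp_pos"])*1000).round(1)
print("plaque corners/centre",T((133,165),.037),T((499,160),.037),T((315,17),.037),at(f,(315,17),.037))
print("left/right edge far",T((128,0),.037),T((502,0),.037))
print("blade rear",T((269,188),.0215),T((387,188),.0215))
print("rail end",T((436,165),.03),T((463,165),.03))
E
```

```text
plaque corners/centre [ 54.8 -71.4  40.7] [56.5 64.4 40.7] [104.6  -3.3  40.7] [0.58954691 0.26902379 0.037     ]
left/right edge far [111.2 -66.8  40.6] [110.9  60.   40.7]
blade rear [ 42.8 -22.9  56.2] [42.7 25.5 56.2]
rail end [53.5 42.8 47.7] [53.5 53.3 47.7]
```

Emit:
step_arm(increments=[{"angular": [0, 0, 0], "linear": [0, 0, -0.02], "jaw": 0}, {"angular": [0, 0, 0], "linear": [0, 0, -0.04], "jaw": 0}, {"angular": [0, 0, 0], "linear": [0, 0, -0.05], "jaw": 0}, {"angular": [0, 0, 0], "linear": [0, 0, -0.06], "jaw": 0}, {"angular": [0, 0, 0], "linear": [0, 0, -0.07], "jaw": 0}, {"angular": [0, 0, 0], "linear": [0, 0, -0.08], "jaw": 0}, {"angular": [0, 0, 0], "linear": [0, 0, -0.09], "jaw": 0}, {"angular": [0, 0, 0], "linear": [0, 0, -0.1], "jaw": 0}, {"angular": [0, 0, 0], "linear": [0, 0, -0.1], "jaw": 0}])

```text
time_s: 8.17
tcp_pos: [0.4859, 0.2785, 0.0983]
orientation: [-3.141, -0.0, -0.12]
force: [0.2, 0.3, -3.1]
gripper_width: 0.0168
grasp_force: 59.3
```

Emit:
step_arm(increments=[{"angular": [0, 0, 0], "linear": [0, 0, -0.02], "jaw": 0}, {"angular": [0, 0, 0], "linear": [0, 0, -0.06], "jaw": 0}, {"angular": [0, 0, 0], "linear": [0, 0, -0.11], "jaw": 0}, {"angular": [0, 0, 0], "linear": [0, 0, -0.16], "jaw": 0}, {"angular": [0, 0, 0], "linear": [0, 0, -0.21], "jaw": 0}, {"angular": [0, 0, 0], "linear": [0, 0, -0.26], "jaw": 0}, {"angular": [0, 0, 0], "linear": [0, 0, -0.3], "jaw": 0}, {"angular": [0, 0, 0], "linear": [0, 0, -0.33], "jaw": 0}, {"angular": [0, 0, 0], "linear": [0, 0, -0.35], "jaw": 0}, {"angular": [0, 0, 0], "linear": [0, 0, -0.35], "jaw": 0}])

```text
time_s: 9.0
tcp_pos: [0.4861, 0.2786, 0.1689]
orientation: [-3.141, -0.001, -0.12]
force: [0.1, 0.2, -4.4]
gripper_width: 0.0169
grasp_force: 59.3
```

```bash
python3 - <<'E'
from h import *
g=grab_frame("wrist"); np.save("w4.npy",g,allow_pickle=True); ims=[cv2.resize(g["img"],(400,300))]
for n,x0,y0 in(("scene",310,110),):
    g=grab_frame(n); ims.append(cv2.resize(g["img"][y0:y0+140,x0:x0+187],(400,300),interpolation=cv2.INTER_CUBIC))
cv2.imwrite("pics/lift.png",np.hstack(ims))
E
```

```text
(no output)
```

View pics/lift.png

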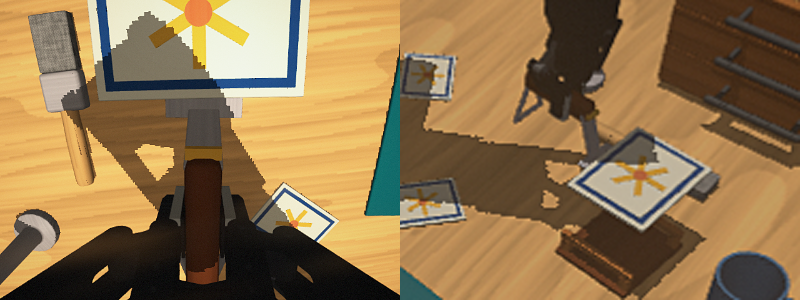

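The plaque is carried level on the lifter, clear of the rack (wrist full-pixel corners about 157,155 and 488,154, rosette 317,19). Now the move to the stand.

```bash
cat > pl.py <<'E'
from h import *
import sys
from d import d
def target(off,z,S=(.571,-.2285),yaw=.154):  # off = plaque centre in tool xy (m)
    x=np.array([np.cos(yaw),np.sin(yaw)]); y=np.array([np.sin(yaw),-np.cos(yaw)])
    p=np.array(S)-off[0]*x-off[1]*y; print("target",p.round(4)); d(p[0],p[1],z,yaw)
E
python3 - <<'E'
from pl import *
f=np.load("w4.npy",allow_pickle=True).item(); s=read_state()
R=Ro.from_euler("xyz",s["orientation"])
for zz in(.051,.054,.057):
  T=lambda uv:(R.inv().apply(at(f,uv,s["tcp_pos"][2]-zz)-s["tcp_pos"])*1000).round(1)
  print(zz,T((157,155)),T((488,154)),T((317,19)))
target((.105,-.0035),.17)
E
```

```text
0.051 [ 56.8 -66.6  51. ] [57.1 64.  51. ] [105.6  -3.2  51. ]
0.054 [ 56.4 -67.8  54. ] [56.8 65.2 54. ] [106.1  -3.2  54. ]
0.057 [ 56.1 -69.   57. ] [56.4 66.3 57. ] [106.6  -3.3  57. ]
target [ 0.4678 -0.2481]
lin [ 0.2254  2.6238 -0.0109] ang [ 2.000e-04  3.000e-04 -5.226e-01] t 9.1 tcp [0.4857 0.2783 0.1678] [ 3.1415e+00  2.0000e-04 -1.1960e-01] w 0.017028198288611827 F [-0.1 -0.5 -3.1]
```

Emit:
step_arm(increments=[{"angular": [0, 0, 0], "linear": [0.0, 0.02, 0], "jaw": 0}, {"angular": [0, 0, 0], "linear": [0.01, 0.06, 0], "jaw": 0}, {"angular": [0, 0, 0], "linear": [0.02, 0.12, 0], "jaw": 0}, {"angular": [0, 0, 0], "linear": [0.03, 0.2, 0], "jaw": 0}, {"angular": [0, 0, 0], "linear": [0.04, 0.29, 0], "jaw": 0}, {"angular": [0, 0, 0], "linear": [0.05, 0.38, 0], "jaw": 0}, {"angular": [0, 0, 0], "linear": [0.06, 0.47, 0], "jaw": 0}, {"angular": [0, 0, 0], "linear": [0.07, 0.56, 0], "jaw": 0}, {"angular": [0, 0, 0], "linear": [0.08, 0.65, 0], "jaw": 0}, {"angular": [0, 0, 0], "linear": [0.09, 0.74, 0], "jaw": 0}])

```text
time_s: 9.93
tcp_pos: [0.4855, 0.1273, 0.1677]
orientation: [3.141, 0.001, -0.12]
force: [-0.3, 0.4, -3.5]
gripper_width: 0.0172
grasp_force: 59.3
```

Emit:
step_arm(increments=[{"angular": [0, 0, -0.02], "linear": [0.01, 0.09, 0], "jaw": 0}, {"angular": [0, 0, -0.06], "linear": [0.02, 0.18, 0], "jaw": 0}, {"angular": [0, 0, -0.12], "linear": [0.03, 0.27, 0], "jaw": 0}, {"angular": [0, 0, -0.19], "linear": [0.04, 0.36, 0], "jaw": 0}, {"angular": [0, 0, -0.26], "linear": [0.05, 0.45, 0], "jaw": 0}, {"angular": [0, 0, -0.33], "linear": [0.06, 0.54, 0], "jaw": 0}, {"angular": [0, 0, -0.4], "linear": [0.07, 0.62, 0], "jaw": 0}, {"angular": [0, 0, -0.46], "linear": [0.08, 0.68, 0], "jaw": 0}, {"angular": [0, 0, -0.5], "linear": [0.08, 0.72, 0], "jaw": 0}, {"angular": [0, 0, -0.53], "linear": [0.08, 0.74, 0], "jaw": 0}])

```text
time_s: 10.77
tcp_pos: [0.4834, -0.0215, 0.1677]
orientation: [3.141, 0.001, 0.158]
force: [1.0, -0.1, -3.6]
gripper_width: 0.0169
grasp_force: 59.3
```

```bash
python3 -c "
from pl import *
target((.106,-.0025),.17,yaw=.161)"
```

```text
target [ 0.4668 -0.248 ]
lin [-0.26    1.1054 -0.0111] ang [ 0.0007  0.0016 -0.0064] t 10.7667 tcp [ 0.4834 -0.0215  0.1677] [3.1412e+00 8.0000e-04 1.5770e-01] w 0.0168965089829492 F [ 1.  -0.1 -3.6]
```

Emit:
step_arm(increments=[{"angular": [0, 0, 0], "linear": [-0.01, 0.03, 0], "jaw": 0}, {"angular": [0, 0, 0], "linear": [-0.03, 0.09, 0], "jaw": 0}, {"angular": [0, 0, 0], "linear": [-0.05, 0.17, 0], "jaw": 0}, {"angular": [0, 0, 0], "linear": [-0.08, 0.27, 0], "jaw": 0}, {"angular": [0, 0, 0], "linear": [-0.1, 0.37, 0], "jaw": 0}, {"angular": [0, 0, 0], "linear": [-0.13, 0.47, 0], "jaw": 0}, {"angular": [0, 0, 0], "linear": [-0.15, 0.56, 0], "jaw": 0}, {"angular": [0, 0, 0], "linear": [-0.17, 0.63, 0], "jaw": 0}, {"angular": [0, 0, 0], "linear": [-0.18, 0.68, 0], "jaw": 0}, {"angular": [0, 0, 0], "linear": [-0.18, 0.7, 0], "jaw": 0}])

```text
time_s: 11.6
tcp_pos: [0.4703, -0.1647, 0.1678]
orientation: [3.141, 0.0, 0.157]
force: [0.3, -0.3, -3.7]
gripper_width: 0.0169
grasp_force: 59.2
```

Emit:
step_arm(increments=[{"angular": [0, 0, 0], "linear": [-0.01, 0.03, 0], "jaw": 0}, {"angular": [0, 0, 0], "linear": [-0.02, 0.09, 0], "jaw": 0}, {"angular": [0, 0, 0], "linear": [-0.03, 0.16, 0], "jaw": 0}, {"angular": [0, 0, 0], "linear": [-0.05, 0.24, 0], "jaw": 0}, {"angular": [0, 0, 0], "linear": [-0.07, 0.31, 0], "jaw": 0}, {"angular": [0, 0, 0], "linear": [-0.08, 0.36, 0], "jaw": 0}, {"angular": [0, 0, 0], "linear": [-0.08, 0.39, 0], "jaw": 0}, {"angular": [0, 0, 0], "linear": [-0.08, 0.4, 0], "jaw": 0}, {"angular": [0, 0, 0], "linear": [-0.08, 0.4, 0], "jaw": 0}, {"angular": [0, 0, 0], "linear": [-0.08, 0.4, 0], "jaw": 0}])

```text
time_s: 12.43
tcp_pos: [0.4674, -0.2445, 0.1678]
orientation: [-3.141, 0.0, 0.158]
force: [-0.4, -1.1, -3.9]
gripper_width: 0.0169
grasp_force: 59.3
```

```bash
python3 -c "
from pl import *
target((.106,-.0025),.17,yaw=.161)"
python3 - <<'E'
from h import *
s=read_state(); yt=s["orientation"][2]
X=np.array([np.cos(yt),np.sin(yt)]);Y=np.array([np.sin(yt),-np.cos(yt)])
pc=s["tcp_pos"][:2]+.106*X-.0025*Y; pz=s["tcp_pos"][2]-.0512
ims=[]
s0=cv2.imread("pics/scene0.png")
for n,x0,y0 in(("scene",225,285),("top",375,170)):
    g=grab_frame(n); S=4; w,h=99,99
    if n=="scene": np.save("s5.npy",g,allow_pickle=True); base=s0
    else: base=np.load("top.npy",allow_pickle=True).item()["img"]
    for src,which in((base,0),(g["img"],1)):
        x1=x0-(0 if n=="top" else 0); y1=y0-(15 if which and n=="scene" else 0)
        im=cv2.resize(src[y1:y1+h,x1:x1+w],None,fx=S,fy=S,interpolation=cv2.INTER_CUBIC)
        def box(c,yaw,q,col):
            c_,s_=np.cos(yaw),np.sin(yaw)
            W=[[c[0]+c_*a-s_*b,c[1]+s_*a+c_*b,z] for a,b,z in q]
            p=((proj(g,W)-[x1,y1]+.5)*S).astype(int); cv2.polylines(im,[p],True,col,1)
        if which: box(pc,yt+.005,[(-.05,-.065,pz),(.05,-.065,pz),(.05,.065,pz),(-.05,.065,pz)],(0,0,255))
        for y in(-.046,.046): box((.571,-.2285),.166,[(-.042,y-.004,.065),(.042,y-.004,.065),(.042,y+.004,.065),(-.042,y+.004,.065)],(255,0,255))
        box((.571,-.2285),.166,[(-.042,-.056,.006),(.042,-.056,.006),(.042,.056,.006),(-.042,.056,.006)],(0,255,0) if 0 else (0,255,255))
        ims.append(im)
cv2.imwrite("pics/ov2.png",cv2.resize(np.vstack([np.hstack(ims[:2]),np.hstack(ims[2:])]),(600,600)))
E
```

```text
target [ 0.4668 -0.248 ]
lin [-0.0059  0.0163 -0.0112] ang [-0.0009  0.0005 -0.0059] t 12.4333 tcp [ 0.4674 -0.2445  0.1678] [-3.1411e+00  3.0000e-04  1.5790e-01] w 0.016892392878431035 F [-0.4 -1.1 -3.9]
```

View pics/ov2.png

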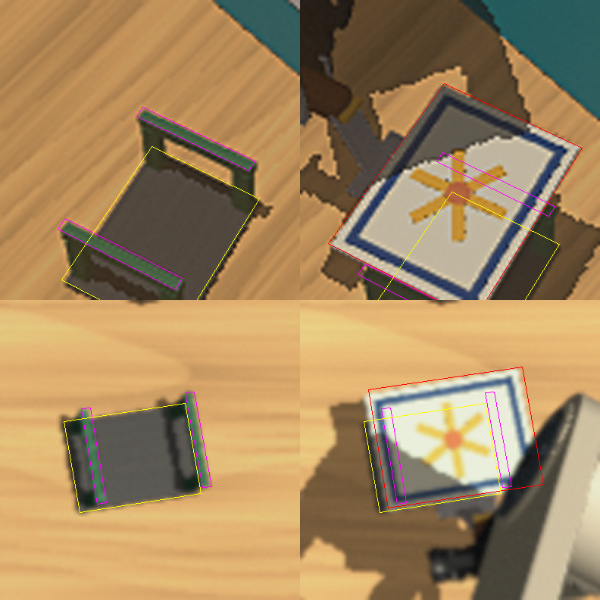

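The stand model matches both cameras within about 1 mm, and the carried plaque sits over it as predicted. Lowering gently.

Emit:
step_arm(increments=[{"angular": [0, 0, -0.005], "linear": [-0.005, 0.008, 0.02], "jaw": 0}, {"angular": [0, 0, -0.005], "linear": [-0.005, 0.014, 0.05], "jaw": 0}, {"angular": [0, 0, -0.005], "linear": [-0.005, 0.018, 0.08], "jaw": 0}, {"angular": [0, 0, -0.005], "linear": [-0.005, 0.018, 0.11], "jaw": 0}, {"angular": [0, 0, -0.005], "linear": [-0.005, 0.018, 0.14], "jaw": 0}, {"angular": [0, 0, -0.005], "linear": [-0.005, 0.018, 0.165], "jaw": 0}, {"angular": [0, 0, -0.005], "linear": [-0.005, 0.018, 0.18], "jaw": 0}, {"angular": [0, 0, -0.005], "linear": [-0.005, 0.018, 0.19], "jaw": 0}, {"angular": [0, 0, -0.005], "linear": [-0.005, 0.018, 0.195], "jaw": 0}, {"angular": [0, 0, -0.005], "linear": [-0.005, 0.018, 0.195], "jaw": 0}])

```text
time_s: 13.37
tcp_pos: [0.467, -0.2487, 0.1287]
orientation: [-3.141, 0.0, 0.16]
force: [-0.9, -0.2, -4.1]
gripper_width: 0.0173
grasp_force: 59.3
```

```bash
python3 -c "
from pl import *
target((.106,-.0025),.17,yaw=.161)"
```

```text
target [ 0.4668 -0.248 ]
lin [-0.0007 -0.0038 -0.2063] ang [-0.0002  0.0003 -0.001 ] t 13.3667 tcp [ 0.467  -0.2487  0.1287] [-3.1415e+00  1.0000e-04  1.6050e-01] w 0.01727997352366718 F [-0.9 -0.2 -4.1]
```

Emit:
step_arm(increments=[{"angular": [0, 0, 0], "linear": [0, 0, 0.008], "jaw": 0}, {"angular": [0, 0, 0], "linear": [0, 0, 0.016], "jaw": 0}, {"angular": [0, 0, 0], "linear": [0, 0, 0.023], "jaw": 0}, {"angular": [0, 0, 0], "linear": [0, 0, 0.03], "jaw": 0}, {"angular": [0, 0, 0], "linear": [0, 0, 0.037], "jaw": 0}, {"angular": [0, 0, 0], "linear": [0, 0, 0.044], "jaw": 0}, {"angular": [0, 0, 0], "linear": [0, 0, 0.051], "jaw": 0}, {"angular": [0, 0, 0], "linear": [0, 0, 0.058], "jaw": 0}, {"angular": [0, 0, 0], "linear": [0, 0, 0.066], "jaw": 0}, {"angular": [0, 0, 0], "linear": [0, 0, 0.075], "jaw": 0}])

```text
time_s: 14.2
tcp_pos: [0.4671, -0.2487, 0.1138]
orientation: [3.141, -0.0, 0.16]
force: [-0.8, 0.5, -1.9]
gripper_width: 0.0173
grasp_force: 59.5
```

Emit:
step_arm(increments=[{"angular": [0, 0, 0], "linear": [0, 0, 0.01], "jaw": 0}, {"angular": [0, 0, 0], "linear": [0, 0, 0.02], "jaw": 0}, {"angular": [0, 0, 0], "linear": [0, 0, 0.03], "jaw": 0}, {"angular": [0, 0, 0], "linear": [0, 0, 0.035], "jaw": 0}, {"angular": [0, 0, 0], "linear": [0, 0, 0.035], "jaw": 0}, {"angular": [0, 0, 0], "linear": [0, 0, 0.035], "jaw": 0}])

```text
time_s: 14.7
tcp_pos: [0.467, -0.2487, 0.1068]
orientation: [-3.142, 0.0, 0.161]
force: [0.0, -0.0, -2.4]
gripper_width: 0.0169
grasp_force: 59.5
```

```bash
python3 -c "
from pl import *
target((.106,-.0025),.17,yaw=.161)
f=grab_frame('wrist'); s=read_state(); R=Ro.from_euler('xyz',s['orientation'])
img=f['img'].astype(int); b,g,r=img[...,0],img[...,1],img[...,2]
m=((r>190)&(g>90)&(g<190)&(b<90)).astype(np.uint8); n,l,st,c=cv2.connectedComponentsWithStats(m)
for i in range(1,n):
    if st[i,4]>60: print('orange',st[i],c[i].round(0))
m=((b>70)&(b>r+25)&(b>g+25)).astype(np.uint8); n,l,st,c=cv2.connectedComponentsWithStats(m)
for i in range(1,n):
    if st[i,4]>300:
        q=cv2.approxPolyDP(cv2.convexHull(np.argwhere(l==i)[:,::-1].astype(np.int32)),8,True)[:,0]; print('blue',st[i],[(tuple(p),at(f,p,.07)[:2].round(4)) for p in q])
np.save('w6.npy',f,allow_pickle=True)
"
```

```text
target [ 0.4668 -0.248 ]
lin [-0.0007 -0.0038 -0.3159] ang [-0.0001  0.0001 -0.0009] t 14.7 tcp [ 0.467  -0.2487  0.1068] [-3.1415e+00  1.0000e-04  1.6050e-01] w 0.01691683530919658 F [ 0.  -0.  -2.4]
orange [   0    0  102   39 1397] [35. 19.]
orange [ 291    0   50   37 1520] [316.  16.]
orange [ 548    0   92   32 1199] [608.   9.]
orange [546  27  94  27 492] [603.  40.]
orange [ 83  38  43  12 125] [105.  43.]
orange [553  59  87  23 458] [602.  69.]
orange [16 61 21  8 61] [26. 64.]
orange [  0  87  42  17 275] [16. 95.]
orange [597 246  43  10 149] [621. 250.]
orange [217 335  34   8  67] [233. 339.]
orange [596 359  33  13 150] [615. 364.]
orange [574 383  49  14 167] [601. 388.]
orange [592 404  23  12 120] [604. 410.]
orange [633 441   7  18  64] [637. 451.]
blue [ 328    0  167  145 4535] [((np.int32(494), np.int32(0)), array([ 0.5838, -0.286 ])), ((np.int32(485), np.int32(141)), array([ 0.5384, -0.2945])), ((np.int32(346), np.int32(144)), array([ 0.5291, -0.2459])), ((np.int32(329), np.int32(135)), array([ 0.5313, -0.2395])), ((np.int32(478), np.int32(0)), array([ 0.5828, -0.2807]))]
```

The wrist load has dropped by the plaque's weight, so it rests on the rails. I'll draw the blade straight back.

Emit:
step_arm(increments=[{"angular": [0, 0, 0], "linear": [-0.02, 0, 0], "jaw": 0}, {"angular": [0, 0, 0], "linear": [-0.06, 0, 0], "jaw": 0}, {"angular": [0, 0, 0], "linear": [-0.12, 0, 0], "jaw": 0}, {"angular": [0, 0, 0], "linear": [-0.2, 0, 0], "jaw": 0}, {"angular": [0, 0, 0], "linear": [-0.29, 0, 0], "jaw": 0}, {"angular": [0, 0, 0], "linear": [-0.39, 0, 0], "jaw": 0}, {"angular": [0, 0, 0], "linear": [-0.5, 0, 0], "jaw": 0}, {"angular": [0, 0, 0], "linear": [-0.6, 0, 0], "jaw": 0}, {"angular": [0, 0, 0], "linear": [-0.68, 0, 0], "jaw": 0}, {"angular": [0, 0, 0], "linear": [-0.72, 0, 0], "jaw": 0}])

```text
time_s: 15.58
tcp_pos: [0.3219, -0.2712, 0.1068]
orientation: [-3.14, 0.001, 0.16]
force: [-0.1, -0.7, -2.1]
gripper_width: 0.0176
grasp_force: 59.5
```

Emit:
step_arm(increments=[{"angular": [0, 0, 0], "linear": [0, 0, 0], "jaw": 0}, {"angular": [0, 0, 0], "linear": [0, 0, 0], "jaw": 0}, {"angular": [0, 0, 0], "linear": [0, 0, 0], "jaw": 0}, {"angular": [0, 0, 0], "linear": [0, 0, 0], "jaw": 0}])

```text
time_s: 15.92
tcp_pos: [0.3258, -0.2719, 0.107]
orientation: [3.141, -0.001, 0.161]
force: [-0.8, 1.1, -2.2]
gripper_width: 0.0173
grasp_force: 59.5
```

```bash
cat > chk.py <<'E'
from h import *
# corners of the white+blue plaque in top & scene, at z=.07, compared with the stand
for n,box in (("scene",(200,250,330,420)),("top",(370,160,480,270))):
    g=grab_frame(n); x0,y0,x1,y1=box
    m=np.zeros((480,640),np.uint8); hsv=cv2.cvtColor(g["img"],cv2.COLOR_BGR2HSV)
    w=((hsv[...,1]<60)&(hsv[...,2]>120)); bl=((hsv[...,0]>100)&(hsv[...,0]<130)&(hsv[...,1]>80)); m[y0:y1,x0:x1]=(w|bl)[y0:y1,x0:x1]*255
    m=cv2.morphologyEx(m,cv2.MORPH_CLOSE,np.ones((7,7)));k,l,st,c=cv2.connectedComponentsWithStats(m)
    i=1+np.argmax(st[1:,4]); pts=np.argwhere(l==i)[:,::-1]
    W=np.array([at(g,p,.07)[:2] for p in pts])*1000
    r=cv2.minAreaRect(W.astype(np.float32)); print(n,st[i],"centre",np.round(r[0],1),"size",np.round(r[1],1),"ang",round(r[2],1))
    cv2.imwrite(f"pics/chk_{n}.png",g["img"])
E
python3 chk.py; python3 d.py .443 .0150 .18 -.158
```

```text
scene [ 236  313   79   75 3122] centre [ 571.5 -229.2] size [ 99.8 129.4] ang 10.5
top [ 395  197   56   45 1807] centre [ 568.4 -226.5] size [ 99.3 130.5] ang 10.7
lin [ 0.8098 -1.3206 -0.3657] ang [ 3.000e-04 -5.000e-04  6.097e-01] t 16.0167 tcp [ 0.3256 -0.2717  0.1069] [ 3.1414e+00 -2.0000e-04  1.6130e-01] w 0.017439174307171616 F [ 0.3  0.3 -1.5]
```

The plaque sits centred within about 3 mm and 1° in both cameras. Returning the lifter to the mat.

Emit:
step_arm(increments=[{"angular": [0, 0, 0], "linear": [0, 0, -0.1], "jaw": 0}, {"angular": [0, 0, 0], "linear": [0, 0, -0.25], "jaw": 0}, {"angular": [0, 0, 0], "linear": [0, 0, -0.38], "jaw": 0}, {"angular": [0, 0, 0], "linear": [0, -0.1, -0.4], "jaw": 0}, {"angular": [0, 0, 0], "linear": [0, -0.25, -0.4], "jaw": 0}, {"angular": [0, 0, 0], "linear": [0, -0.42, -0.4], "jaw": 0}, {"angular": [0, 0, 0], "linear": [0, -0.6, -0.4], "jaw": 0}, {"angular": [0, 0, 0], "linear": [0.1, -0.78, -0.4], "jaw": 0}, {"angular": [0, 0, 0], "linear": [0.2, -0.92, -0.4], "jaw": 0}, {"angular": [0, 0, 0], "linear": [0.3, -1.0, -0.4], "jaw": 0}])

```text
time_s: 16.85
tcp_pos: [0.3518, -0.0619, 0.187]
orientation: [-3.141, -0.0, 0.162]
force: [1.3, -1.2, -2.4]
gripper_width: 0.0171
grasp_force: 59.5
```

Emit:
step_arm(increments=[{"angular": [0, 0, 0.1], "linear": [0.05, -0.04, 0], "jaw": 0}, {"angular": [0, 0, 0.2], "linear": [0.12, -0.1, 0], "jaw": 0}, {"angular": [0, 0, 0.3], "linear": [0.2, -0.16, 0], "jaw": 0}, {"angular": [0, 0, 0.4], "linear": [0.3, -0.22, 0], "jaw": 0}, {"angular": [0, 0, 0.5], "linear": [0.38, -0.27, 0], "jaw": 0}, {"angular": [0, 0, 0.58], "linear": [0.44, -0.3, 0], "jaw": 0}, {"angular": [0, 0, 0.58], "linear": [0.45, -0.31, 0], "jaw": 0}, {"angular": [0, 0, 0.58], "linear": [0.45, -0.31, 0], "jaw": 0}, {"angular": [0, 0, 0.58], "linear": [0.45, -0.31, 0], "jaw": 0}])

```text
time_s: 17.6
tcp_pos: [0.4303, 0.0108, 0.1866]
orientation: [3.141, 0.001, -0.141]
force: [-0.2, -0.6, -2.2]
gripper_width: 0.0168
grasp_force: 59.5
```

```bash
python3 d.py .432 .0165 .064 -.145
```

```text
lin [ 0.0054 -0.0295  0.6129] ang [0.0007 0.0024 0.0076] t 17.6 tcp [0.4303 0.0108 0.1866] [ 3.1412e+00  1.3000e-03 -1.4100e-01] w 0.016847671136890653 F [-0.2 -0.6 -2.2]
```

Emit:
step_arm(increments=[{"angular": [0, 0, 0], "linear": [0.005, -0.02, 0.1], "jaw": 0}, {"angular": [0, 0, 0], "linear": [0.005, -0.03, 0.22], "jaw": 0}, {"angular": [0, 0, 0], "linear": [0.005, -0.03, 0.34], "jaw": 0}, {"angular": [0, 0, 0], "linear": [0.005, -0.03, 0.45], "jaw": 0}, {"angular": [0, 0, 0], "linear": [0.005, -0.03, 0.53], "jaw": 0}, {"angular": [0, 0, 0], "linear": [0.005, -0.03, 0.57], "jaw": 0}, {"angular": [0, 0, 0], "linear": [0.005, -0.03, 0.59], "jaw": 0}, {"angular": [0, 0, 0], "linear": [0.005, -0.03, 0.605], "jaw": 0}, {"angular": [0, 0, 0], "linear": [0.005, -0.03, 0.613], "jaw": 0}, {"angular": [0, 0, 0], "linear": [0.005, -0.03, 0.613], "jaw": 0}])

```text
time_s: 18.43
tcp_pos: [0.4333, 0.0166, 0.0648]
orientation: [-3.141, -0.001, -0.143]
force: [-0.2, 1.0, -2.8]
gripper_width: 0.0172
grasp_force: 59.5
```

```bash
python3 d.py .432 .0165 .0625 -.145
```

```text
lin [-0.0063  0.0014  0.0114] ang [-0.0003 -0.0018  0.0035] t 18.4333 tcp [0.4333 0.0166 0.0648] [-3.1414e+00 -9.0000e-04 -1.4310e-01] w 0.017162483925898888 F [-0.2  1.  -2.8]
```

Emit:
step_arm(increments=[{"angular": [0, 0, 0], "linear": [0, 0, 0.004], "jaw": 0}, {"angular": [0, 0, 0], "linear": [0, 0, 0.008], "jaw": 0}, {"angular": [0, 0, 0], "linear": [0, 0, 0.008], "jaw": 0}, {"angular": [0, 0, 0], "linear": [0, 0, 0.008], "jaw": 0}])

```text
time_s: 18.77
tcp_pos: [0.4334, 0.0167, 0.0632]
orientation: [-3.141, -0.001, -0.143]
force: [-0.5, -1.2, 4.6]
gripper_width: 0.0173
grasp_force: 60.3
```

Emit:
step_arm(increments=[{"angular": [0, 0, 0], "linear": [0, 0, 0], "jaw": 18}, {"angular": [0, 0, 0], "linear": [0, 0, 0], "jaw": 24}, {"angular": [0, 0, 0], "linear": [0, 0, 0], "jaw": 32}, {"angular": [0, 0, 0], "linear": [0, 0, 0], "jaw": 42}, {"angular": [0, 0, 0], "linear": [0, 0, 0], "jaw": 50}, {"angular": [0, 0, 0], "linear": [0, 0, 0], "jaw": 50}, {"angular": [0, 0, 0], "linear": [0, 0, 0], "jaw": 50}])

```text
time_s: 19.35
tcp_pos: [0.4329, 0.0167, 0.0627]
orientation: [-3.142, 0.0, -0.143]
force: [0.2, 0.1, -0.8]
gripper_width: 0.05
grasp_force: 0.0
```

Emit:
step_arm(increments=[{"angular": [0, 0, 0], "linear": [0, 0, -0.1], "jaw": 50}, {"angular": [0, 0, 0], "linear": [0, 0, -0.25], "jaw": 50}, {"angular": [0, 0, 0], "linear": [0, 0, -0.45], "jaw": 50}, {"angular": [0, 0, 0], "linear": [0, 0, -0.6], "jaw": 50}, {"angular": [0, 0, 0], "linear": [-0.1, 0, -0.7], "jaw": 50}, {"angular": [0, 0, 0], "linear": [-0.2, 0, -0.8], "jaw": 50}, {"angular": [0, 0, 0], "linear": [-0.3, 0, -0.9], "jaw": 50}, {"angular": [0, 0, 0], "linear": [-0.3, 0, -0.9], "jaw": 50}, {"angular": [0, 0, 0], "linear": [-0.3, 0, -0.9], "jaw": 50}, {"angular": [0, 0, 0], "linear": [-0.3, 0, -0.9], "jaw": 50}])

```text
time_s: 20.18
tcp_pos: [0.3739, 0.0252, 0.2425]
orientation: [-3.141, -0.001, -0.143]
force: [0.4, 1.3, -0.1]
gripper_width: 0.0501
grasp_force: 0.0
```

```bash
python3 chk.py; python3 - <<'E'
from h import *
# blade on mat, wrist and top view: grey blade inside teal surroundings
for n in("wrist","top","scene"):
    g=grab_frame(n); hsv=cv2.cvtColor(g["img"],cv2.COLOR_BGR2HSV)
    ex=[[.53,0,.007]]; u,v=proj(g,ex)[0]
    m=((hsv[...,1]<60)&(hsv[...,2]>60)).astype(np.uint8)
    k,l,st,c=cv2.connectedComponentsWithStats(m); i=l[int(v),int(u)]
    if i==0: print(n,"none at",u,v); continue
    W=np.array([at(g,p,.007)[:2] for p in np.argwhere(l==i)[:,::-1]])*1000
    r=cv2.minAreaRect(W.astype(np.float32)); print(n,st[i],"blade c",np.round(r[0],1),"size",np.round(r[1],1),"ang",round(r[2],1))
E
```

```text
scene [ 236  313   79   75 3121] centre [ 571.5 -229.2] size [ 99.8 129.4] ang 10.5
top [ 395  197   56   45 1801] centre [ 568.4 -226.6] size [ 99.3 130.5] ang 10.7
wrist none at 327.8578232053782 -14.188427441491967
top [322 219  24  40 693] blade c [519.7   4.9] size [ 51.7 109.3] ang 81.5
scene [306 251  47  47 927] blade c [503.6   5.6] size [ 53.6 146.2] ang 80.0
```

```bash
python3 -c "
from workcell import *
print(hand_in())"
```

```text
the job is handed in; nothing more can be done
None
```

I handed the job in at about 20 s of the 72 s: the cameras put the plaque within about 4 mm and 1–2° of centred and square on the green stand, and the lifter is back on the teal mat, near its middle. The hand-in returned no verdict.

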